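# Shut the sample drawer and hold the recessed reset button of the splint tester

## Task

Push the loaded sample drawer of the white bamboo-moisture tester fully shut; only then take the blue-handled pin out of the wooden tool block, reach its slim steel tip down through the round hole in the tester's top and hold the recessed red button fully down, firmly but without ramming it. Finish while holding: the program ends with the gripper still gripping the pin, roughly upright, and keeping the button down. Leave the orange-handled tamper in its block and everything else on the table where it is.

Things in the scene. Friction and masses are not known exactly. Their poses are not given: they have to be found in the camera images.
- tester: moisture tester, a white box fixed to the table, 160 (its x) x 130 (its y) x 100 high, with a grey-green display on top. Origin at the centre of its underside, z up; its front, with the drawer, faces its own -x. Sizes in mm.
- hole (a point): centre of the round hole in the tester's flat top, at the level of the top face (100 above the table), inside a dark ring of 32 diameter; 35 behind (+x of) the tester's middle. The hole is 16 in diameter (with a 2 chamfer) and vertical, too narrow for a finger; the red button lies 23 below this point, filling the hole's bottom. Axes as the tester's. Sizes in mm.
- reset_button (a joint): travel of the red button: 0 is up, 0.006 m is fully down. It springs back: about 2 N starts it, 6 N holds it fully down, and there it meets a hard stop.
- drawer (a joint): how far the sample drawer stands open: 0 is shut, grows as it comes out towards the tester's -x, at most 0.075 m. It starts open, slides with about 2 N of friction and stays where it is left.
- drawer_rail (a point): middle of the front face of the drawer's dark grip rail (70 wide, 10 high, 12 deep), 68 above the table. The drawer's grey front panel (118 wide, from 10 to 76 above the table) lies 11 behind this point, towards the tester's +x. Shut, this point is 99 in front of (-x of) the tester's middle. Axes as the tester's. Short bamboo pieces lie in the drawer; they are part of it. Sizes in mm.
- tool_block: light wooden block fixed to the table, 60 (its x) x 160 (its y) x 60 high; origin at the centre of its underside. Two upright holes of 21 diameter, through the block, 45 either side of the middle along its y: the pin stands in one, the tamper in the other. Sizes in mm.
- pin_grip (a point): centre of the pin's blue square handle, 20 x 20 x 60 tall, 86 above the pin's tip; faces along its x and y, z up. Below the handle a black round flange (34 diameter, 6 thick) rests on the block's top, so the handle's centre stands 96 above the table; below the flange a steel shank of 8 diameter, 50 long, hangs in the block's hole with room to spare. The pin weighs about 60 g. Sizes in mm.
- pin_tip (a point): end of the pin's steel shank (8 diameter, tapering to 5.6 in the last 2), straight below the handle's centre by 86. Same axes as pin_grip. Sizes in mm.
- tamper_grip (a point): centre of the orange square handle, 20 x 20 x 60 tall, of the tamper: shaped like the pin, but its shank is 19 thick and does not enter the tester's hole. To be left alone. Sizes in mm.
- pliers: pliers with one yellow and one black grip, about 165 x 65 x 18, lying on the table; origin under the middle. Bystander. Sizes in mm.
- scissors: scissors with light blue finger loops, about 165 x 75 x 8, lying flat; origin under the middle. Bystander. Sizes in mm.
- tea_flask: amber glass tea jar with a steel cap, 64 diameter, 170 tall, standing; origin at its underside. Bystander. Sizes in mm.
- cup: green mug, 80 diameter, 85 tall, standing; origin at its underside. Bystander. Sizes in mm.
- whetstone: grey whetstone slab 130 x 45 x 25 lying flat, long side along its x; origin under the middle. Bystander. Sizes in mm.
- offcut: piece of bamboo cane 28 diameter, 100 long, lying along its x; origin under the middle. Bystander. Sizes in mm.
Things that resemble listed ones, but are neither listed nor needed, are in the scene too. What is shaped like the tester but yellow is not meant.

How it is judged:
By the outcome, as a careful person would: the job done as asked, in the order asked, and still so for the second after the job is handed in, while the arm keeps its last pose, push and grip.
It also fails if it takes over 56 s, if anything falls off the work surface, if the arm or the gripper's body presses on something with over 40 N, if the wrist force passes 120 N, or if a joint passes its speed limit or range.

## Robot

A 6-joint arm with a two-finger parallel gripper is mounted at the origin on the work surface. World frame = base frame: x ahead of the robot, y to its left, z up, the work surface at z = 0. Lengths are in mm, angles in rad, forces in N, time in s.
With the tool pointing down it reaches from about 400 to 925 mm from the base axis. Payload 12.5 kg.
Tool frame: the origin (TCP) lies between the finger pads; the fingertips stand 11 mm ahead of it and the grasp point (between the pads) lies 8 mm behind it (env.tip_extent is the distance from the TCP to the fingertips, in mm); x points along the fingers, z is the direction in which the jaws open and shut, and the axes are right-handed (so a half turn about x gives the same grasp; the last joint's range is limited). The gripper opens to 95 mm and grips with 3 to 60 N. Pads are 20 mm wide; open, the fingers measure 119 mm over their backs; the gripper's body (75 mm by 180 mm) begins 59 mm behind the grasp point.
Start: joints at [-1.269, 0.491, 1.559, -0, 1.092, -0.106], TCP at [247.894, -573.758, 187.861] pointing down, gripper open.
Joint ranges: [-3.1, 3.1], [-0.84, 2.19], [0.05, 2.79], [-1.13, 4.28], [0.06, 2.93], [-2.69, 2.69]. Speed limits (rad/s): [2.22, 2.22, 2.79, 3.14, 3.14, 3.14].

## Interface

Orientations are given as [roll, pitch, yaw] about the fixed x, y, z axes, in that order (R = Rz(yaw) Ry(pitch) Rx(roll)).
In Python, from cell import status, imaging, env gives the robot as it stands. The module is installed in compiled form; this text tells all that it offers.
- The arm moves only by the tool apply_moves, never from a script. Its argument "increments" is a list of rows, each a list of 5 numbers: the closure, from 0 (fully open) to 1 (shut), then the shift along the tool's x, y, z in mm, then the turn about the tool's x in degrees. A call has 1 to 10 rows; each row shifts and turns the commanded pose from where the row before left it, along the tool's axes as they then stand; what a row does not reach is not made up. A row lasts 1/10 s, in which the tool goes at most 50 mm and 8.59 degrees, less where a joint would pass 70% of its speed; a pose out of reach is approached as far as the arm can. A call with a gripper value outside its range is refused whole. The fingers move at their own pace and stop on an object; the grip force is fixed at half the most. Time passes only in rows, so rows that do not move let the fingers close. It gives the time, the measured TCP pose, the force and the opening at its end, in the units of the state.
- status.state(): the state, without advancing time (a new reading comes with each control period).
- imaging.read_camera(name): name is "scene" or "top" or "wrist"; returns a dict with "pixels" (400x640x3 uint8, red, green, blue), "fovy" (degrees; the focal length in pixels is half the picture's height over the tangent of half this angle, whatever the lens; pixels are square), "cx", "cy" (the principal point, pixels), "distortion" ([k1, k2, p1, p2, k3] as OpenCV has them; the pictures are not rectified), "R" (3x3) and "t" (3): a world point X has camera coordinates R X + t. Camera axes: x right, y down, z forward; pixel columns grow to the right and rows downward; lengths in mm; the calibration is good to about 2 mm. A picture is of the moment at which its call begins. There is no depth.
- env.job_done(): hands the job in, once; it reports no verdict.
The state is a dict: "t": time; "joints": joint angles; "qvel": joint speeds; "tau": joint torques, N m; "eef_pos": TCP position; "tcp_rot": TCP orientation; "ft_force": force on the tool from outside, world axes, zero at the start; "moment": the same for the moment, N m; "opening": opening from 0.0 (shut) to 1.0 (fully open).
Only numpy, scipy, OpenCV 4.12 (cv2) and the standard library are available. Lean on these libraries where they do the work, as an engineer would, in place of code of your own. Each camera call takes 0.05 s, during which the arm holds its last target. There are 200 camera calls.

## Working session

There is one attempt and no reset: what is moved stays moved. The work goes in short steps, Python scripts to look and compute and a tool call to move; the robot and the scene stay as the last step left them, time stands still between calls to the robot, and variables do not carry over. Pictures are saved under pics/ and viewed, about 8 in all and at most 12, crops included, and the job is handed in when it is done.

Besides the shell and the picture viewer there is one more tool, called after "Request:" as a command line: name --pt "numbers of a row" for each row, then --argument value for the rest. apply_moves: Moves the arm, as the interface text tells. Its arguments: {"type":"object","properties":{"increments":{"type":"array"}},"required":["increments"]}

```bash
mkdir -p pics; cat > h.py <<'E'
import numpy as np, cv2
from cell import status, imaging, env
def cam(n,save=None):
    c=imaging.read_camera(n)
    f=200/np.tan(np.radians(c['fovy'])/2)
    c['K']=np.array([[f,0,c['cx']],[0,f,c['cy']],[0,0,1.]]); c['D']=np.array(c['distortion'],float)
    c['R']=np.array(c['R']);c['t']=np.array(c['t'])
    if save: cv2.imwrite('pics/'+save,c['pixels'][:,:,::-1])
    return c
def ray(c,uv):
    p=cv2.undistortPoints(np.array([[uv]],float),c['K'],c['D'])[0,0]
    return -c['R'].T@c['t'], c['R'].T@np.array([p[0],p[1],1])
def onz(c,uv,z):
    o,d=ray(c,uv); return o+d*(z-o[2])/d[2]
def proj(c,X):
    return cv2.projectPoints(np.array(X,float).reshape(-1,1,3),cv2.Rodrigues(c['R'])[0],c['t'],c['K'],c['D'])[0][:,0]
def two(c1,u1,c2,u2):
    o1,d1=ray(c1,u1);o2,d2=ray(c2,u2)
    s=np.linalg.lstsq(np.c_[d1,-d2],o2-o1,rcond=None)[0]
    a,b=o1+d1*s[0],o2+d2*s[1]; return (a+b)/2,np.linalg.norm(a-b)
E
python3 - <<'E'
from h import *
s=cam('scene','s0.png');t=cam('top','t0.png');w=cam('wrist')
print(status.state())
for c in (s,t,w): print(c['fovy'],(-c['R'].T@c['t']).round(),c['R'].round(2).tolist(), c['D'])
E
```

```text
{'t': 0.15, 'joints': array([-1.26856686e+00,  4.91387956e-01,  1.55935030e+00, -2.15709819e-05,
        1.09168766e+00, -1.05593644e-01]), 'qvel': array([ 0.00047801, -0.00247456, -0.00117395,  0.00018968, -0.00109084,
        0.00016311]), 'tau': array([ 1.49125670e-03, -6.12893629e+01, -2.58277398e+01,  6.92177005e-02,
        4.73121658e-02, -7.38093422e-05]), 'eef_pos': array([ 247.8366658 , -573.52465829,  187.40251682]), 'tcp_rot': array([3.05895777, 1.56996285, 1.89599451]), 'ft_force': array([0.04775654, 0.48049594, 0.64635821]), 'moment': array([-0.05186677,  0.05769575, -0.00601103]), 'opening': 0.9972186347893964}
56.78913613036928 [ 942. -517.  954.] [[0.79, 0.61, -0.0], [0.49, -0.65, -0.58], [-0.35, 0.46, -0.82]] [-0.02968177  0.          0.          0.          0.        ]
44.07245457480333 [ 497.  -17. 1500.] [[-0.0, -1.0, 0.01], [-1.0, -0.0, -0.04], [0.04, -0.01, -1.0]] [-0.07011003  0.          0.          0.          0.        ]
58.56346667809526 [ 311. -546.  383.] [[0.4, -0.92, -0.0], [-0.89, -0.39, 0.25], [-0.23, -0.1, -0.97]] [-0.05066609  0.          0.          0.          0.        ]
```

View pics/t0.png

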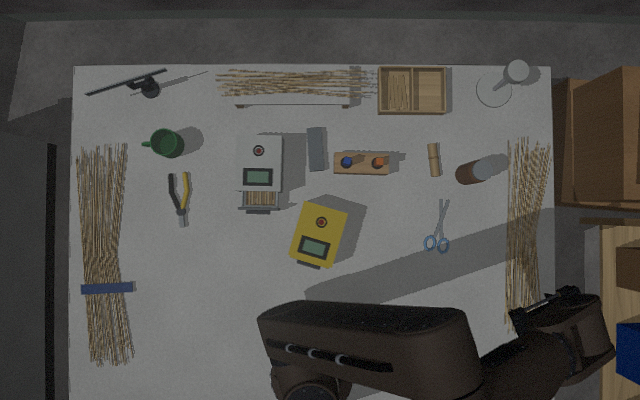

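View pics/s0.png

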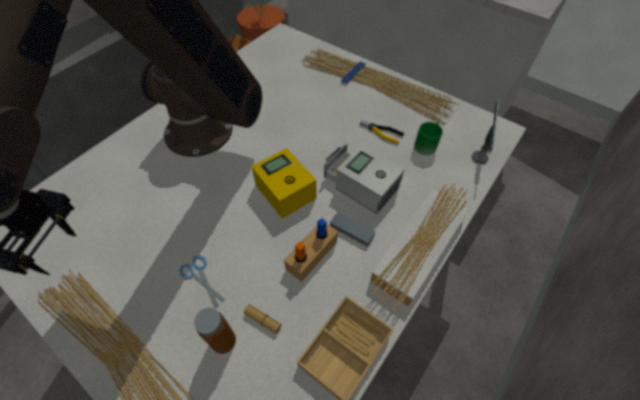

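The top view shows the white tester with its hole ring at about (259,151) and the drawer rail at (258,211). The pin is at (347,162), the tamper at (378,162) and the yellow lookalike at (320,233). The scene view agrees. Next I measure.

```bash
python3 - <<'E'
from h import *
s=cam('scene');t=cam('top')
def blobs(c,lo,hi,roi,name):
    x0,y0,x1,y1=roi
    hsv=cv2.cvtColor(c['pixels'],cv2.COLOR_RGB2HSV)
    m=cv2.inRange(hsv,lo,hi); k=np.zeros_like(m);k[y0:y1,x0:x1]=m[y0:y1,x0:x1]
    n,l,st,ce=cv2.connectedComponentsWithStats(k)
    i=1+np.argmax(st[1:,4]); print(name,ce[i].round(1),st[i].tolist()); return ce[i],(l==i).astype(np.uint8)
B=((105,120,40),(130,255,255)); O=((3,150,60),(14,255,255))
bt,_=blobs(t,*B,(330,145,365,180),'blue top'); bs,_=blobs(s,*B,(300,205,345,250),'blue scene')
ot,_=blobs(t,*O,(362,145,395,180),'or top'); os_,_=blobs(s,*O,(285,230,320,270),'or scene')
print('pin',two(t,bt,s,bs),onz(t,bt,120)); print('tamper',two(t,ot,s,os_),onz(t,ot,120))
_,m=blobs(t,(0,0,95),(180,60,255),(232,125,292,190),'white')
g=cv2.cvtColor(t['pixels'],cv2.COLOR_RGB2GRAY)
im=t['pixels'][110:240,215:415]; cv2.imwrite('pics/t1.png',cv2.convertScaleAbs(cv2.resize(im[:,:,::-1],None,fx=4,fy=4,interpolation=cv2.INTER_CUBIC),alpha=1.6))
# red button/ring
r,_=blobs(t,(0,0,0),(180,255,75),(250,142,269,160),'ring'); print('hole',onz(t,r,100))
d,dm=blobs(t,(0,20,0),(180,255,125),(243,168,274,186),'display'); print(onz(t,d,100)); print(cv2.minAreaRect(cv2.findNonZero(dm)))
E
```

```text
blue top [346.9 160.3] [343, 157, 8, 8, 48]
blue scene [321.3 227.6] [318, 219, 8, 18, 121]
or top [379.1 160.9] [376, 158, 7, 7, 47]
or scene [299.7 251.2] [295, 242, 11, 18, 123]
pin (array([ 639.14051613, -101.25326684,   96.62691163]), np.float64(1.0549381255530377)) [ 636.3661189  -100.17988868  120.        ]
tamper (array([ 637.64047048, -192.69809144,   98.19936238]), np.float64(2.085999035614104)) [ 634.68502129 -190.65345233  120.        ]
white [256.6 152.7] [232, 125, 60, 65, 2598]
ring [258. 150.] [253, 145, 11, 11, 46]
hole [667.63583324 151.64397015 100.        ]
display [257.1 176.5] [243, 168, 28, 18, 319]
[592.13668439 153.80799075 100.        ]
((256.5, 176.5), (27.0, 17.0), 0.0)
```

View pics/t1.png

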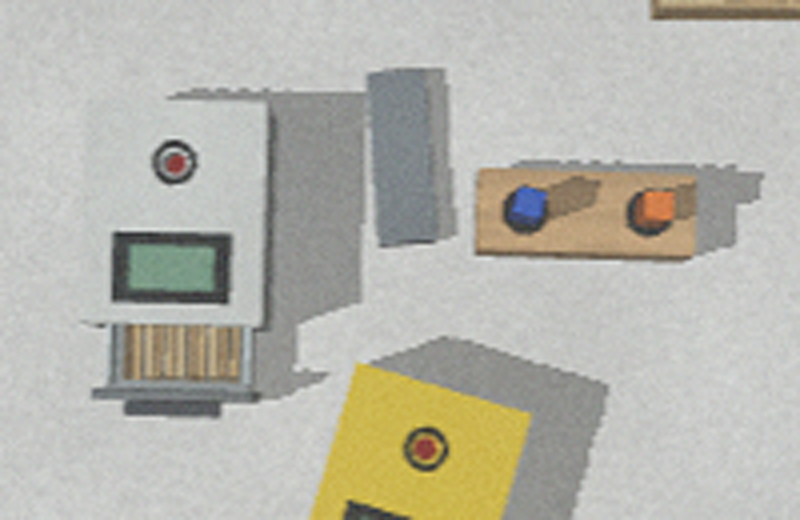

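The crop puts the white tester's ring at crop (175,162), the display at (172,268) and the rail's front edge at (172,416). The pin is at crop (528,205). Now the poses and the move axes.

```bash
cat >> h.py <<'E'
from scipy.spatial.transform import Rotation as Ro
def tool(): 
    s=status.state(); return np.array(s['eef_pos']),Ro.from_euler('xyz',s['tcp_rot']).as_matrix(),s
def go(X):
    p,R,s=tool(); return (R.T@(np.array(X)-p)).round(1)
E
python3 - <<'E'
from h import *
t=cam('top')
F=lambda u,v:(215+(u-1.5)/4,110+(v-1.5)/4)
for n,uv,z in [('hole',(175,162),100),('disp',(172,268),100),('edgeR top',(268,100),100),('edgeR bot',(264,326),100),('front R',(248,325),100),('front L',(100,325),100),('railL',(124,416),68),('railR',(221,416),68),('dTL',(112,232),100),('dTR',(232,234),100),('blkTL',(476,169),60),('blkTR',(696,170),60),('blkBL',(475,255),60),('blkBR',(694,258),60)]:
    print(n,onz(t,F(*uv),z).round(1))
p,R,s=tool(); print(p,R.round(3).tolist())
for X in [(400,-450,200),(400,150,200),(420,150,60)]: print(X,go(X))
E
```

```text
hole [667.3 150.6 100. ]
disp [591.7 152.3 100. ]
edgeR top [711.7  84.5 100. ]
edgeR bot [550.5  86.8 100. ]
front R [551.2  98.1 100. ]
front L [551.2 203.2 100. ]
railL [486.5 190.4  68. ]
railR [486.5 120.1  68. ]
dTL [617.3 195.1 100. ]
dTR [615.9 109.7 100. ]
blkTL [667.1 -65.   60. ]
blkTR [ 666.6 -226.4   60. ]
blkBL [604.  -64.2  60. ]
blkBR [ 601.9 -224.5   60. ]
[ 247.86157493 -573.67156077  187.65470462] [[-0.0, 0.918, 0.397], [0.0, 0.397, -0.918], [-1.0, 0.0, -0.0]]
(400, -450, 200) [-12.3 188.7 -53.2]
(400, 150, 200) [ -12.1  426.6 -604. ]
(420, 150, 60) [ 127.9  445.  -596. ]
```

Request:
apply_moves --pt "1 -5 0 0 8.1" --pt "1 -5 0 0 8.1" --pt "1 0 0 0 8.1" --pt "1 0 40 -25 0" --pt "1 0 40 -25 0" --pt "1 0 40 -25 0" --pt "1 0 30 -35 0" --pt "1 0 0 -48 0" --pt "1 0 0 -48 0" --pt "1 0 0 -48 0"

```text
t: 1.3
eef_pos: [401.9, -320.3, 197.6]
tcp_rot: [-2.508, 1.571, 2.188]
ft_force: [0.3, 0.2, -0.0]
opening: 0.213
```

Request:
apply_moves --pt "1 0 0 -48 0" --pt "1 0 0 -48 0" --pt "1 0 0 -48 0" --pt "1 0 0 -48 0" --pt "1 0 0 -48 0" --pt "1 0 0 -48 0" --pt "1 0 0 -48 0" --pt "1 0 0 -48 0" --pt "1 0 0 -48 0" --pt "1 0 0 0 0"

```text
t: 2.3
eef_pos: [408.6, 114.2, 197.9]
tcp_rot: [2.492, 1.57, 0.911]
ft_force: [-1.0, -0.6, -0.1]
opening: 0.005
```

```bash
python3 - <<'E'
from h import *
w=cam('wrist','w1.png')
p,R,s=tool(); print(p,R.round(3).tolist(),s['t'],s['ft_force'],s['opening']); print(go((440,154,65)))
print(proj(w,[(486.5,154,68),(486.5,190,68),(486.5,120,68),(667,151,100)]))
E
```

```text
[408.67828743 112.06216961 197.83295855] [[0.0, 1.0, -0.011], [-0.0, -0.011, -1.0], [-1.0, 0.0, 0.0]] 2.35 [ 0.78100983 -0.25744314 -0.29519073] -7.132438661139411e-05
[132.8  30.8 -42.3]
[[ 274.67149309  103.00718347]
 [ 234.13065388  103.61249818]
 [ 313.15049341  102.55866149]
 [ 265.45273943 -156.92231718]]
```

View pics/w1.png

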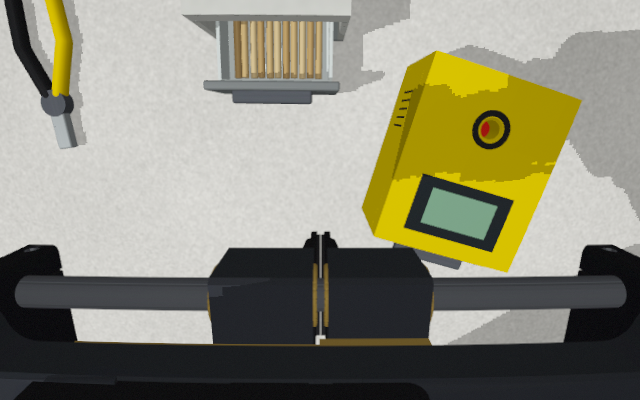

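The wrist view shows the rail's front edge at about (272,102), spanning 234–312, which is where I predicted it. Descending in front of it.

Request:
apply_moves --pt "1 0 0 -42 0" --pt "1 40 0 0 0" --pt "1 40 0 0 0" --pt "1 35 10 0 0" --pt "1 17 20 0 0" --pt "1 0 15 0 0" --pt "1 0 0 0 0" --pt "1 0 0 0 0"

```text
t: 3.15
eef_pos: [454.5, 150.0, 65.8]
tcp_rot: [-1.036, 1.57, -2.625]
ft_force: [-0.6, 0.0, -0.7]
opening: 0.002
```

Request:
apply_moves --pt "1 0 10 0 0" --pt "1 0 10 0 0" --pt "1 0 10 0 0" --pt "1 0 10 0 0" --pt "1 0 8 0 0" --pt "1 0 6 0 0" --pt "1 0 4 0 0" --pt "1 0 0 0 0"

```text
t: 3.95
eef_pos: [513.0, 150.0, 65.7]
tcp_rot: [-0.373, 1.571, -1.96]
ft_force: [0.2, -0.3, 0.2]
opening: 0.004
```

Request:
apply_moves --pt "1 0 4 0 0" --pt "1 0 2 0 0"

```text
t: 4.15
eef_pos: [518.9, 149.9, 65.9]
tcp_rot: [0.92, 1.571, -0.667]
ft_force: [-0.2, -0.6, -0.3]
opening: 0.005
```

Request:
apply_moves --pt "1 0 2 0 0" --pt "1 0 1 0 0"

```text
t: 4.35
eef_pos: [521.9, 149.9, 65.8]
tcp_rot: [0.905, 1.571, -0.682]
ft_force: [0.6, 0.3, 1.0]
opening: 0.006
```

Request:
apply_moves --pt "1 0 1 0 0" --pt "1 0 1 0 0"

```text
t: 4.55
eef_pos: [523.7, 149.8, 65.8]
tcp_rot: [-0.031, 1.571, -1.618]
ft_force: [0.0, 1.0, -0.0]
opening: 0.007
```

Request:
apply_moves --pt "1 0 1 0 0" --pt "1 0 1 0 0"

```text
t: 4.75
eef_pos: [525.8, 149.8, 65.8]
tcp_rot: [0.571, 1.571, -1.016]
ft_force: [0.4, 0.9, -0.4]
opening: 0.004
```

```bash
python3 - <<'E'
from h import *
s=cam('scene');w=cam('wrist');t=cam('top')
p,R,st=tool(); print(p,st['ft_force'])
a=cv2.resize(s['pixels'][120:220,300:420],(480,400),interpolation=cv2.INTER_CUBIC)
b=cv2.resize(w['pixels'][:400,200:520],(320,400))
cv2.imwrite('pics/m2.png',cv2.convertScaleAbs(np.hstack([a,b])[:,:,::-1],alpha=1.3))
E
```

```text
[525.76722814 149.78818766  65.79644439] [-0.43665739  0.03455908 -0.06261159]
```

View pics/m2.png

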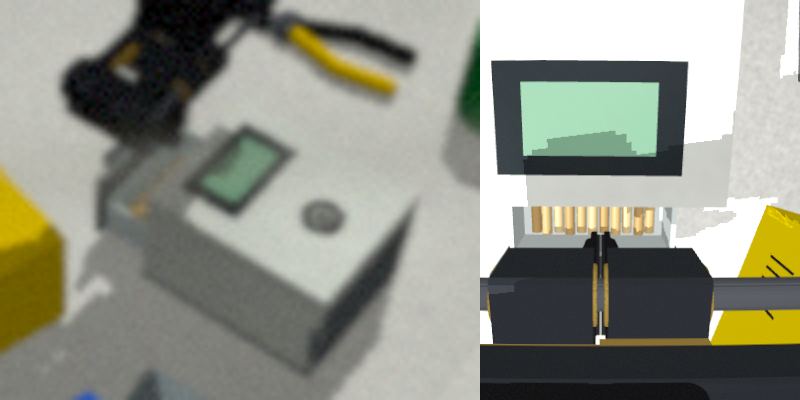

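The drawer still looks partly open in both views, with bamboo visible at wrist rows 207–235. I keep pushing.

Request:
apply_moves --pt "1 0 4 0 0" --pt "1 0 4 0 0"

```text
t: 5.1
eef_pos: [534.1, 149.7, 65.9]
tcp_rot: [1.191, 1.571, -0.396]
ft_force: [0.7, -0.4, -0.6]
opening: 0.003
```

```bash
python3 - <<'E'
from h import *
w=cam('wrist','w3.png')
p,R,st=tool(); print(p,st['ft_force'])
print('front edge',proj(w,[(552,150,100)]))
for x in (490,500,510,520,533): print(x,proj(w,[(x+11,190,76),(x,185,73)]).round())
E
```

```text
[534.7985444  149.65220304  65.88601719] [ 0.19303717 -0.24946575  0.57836225]
front edge [[319.60566314 222.94443505]]
490 [[252. 296.]
 [262. 310.]]
500 [[251. 280.]
 [261. 295.]]
510 [[249. 264.]
 [260. 279.]]
520 [[248. 247.]
 [259. 263.]]
533 [[247. 225.]
 [258. 242.]]
```

View pics/w3.png

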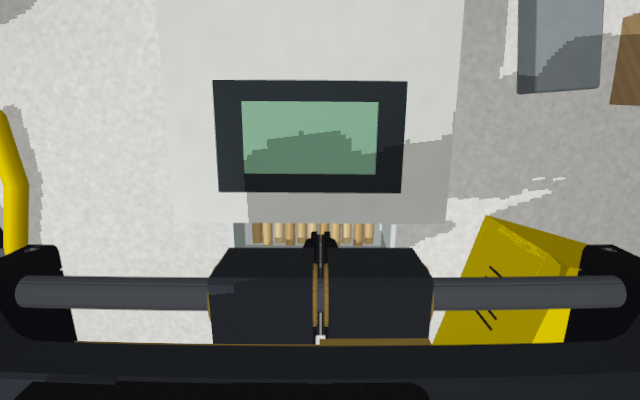

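Something disagrees: no force, yet the fingers should be past the rail. The drawer panel would show at wrist u 215–228 if it had moved, and it doesn't. I project the known points into the scene and top views to find out why.

```bash
python3 - <<'E'
from h import *
s=cam('scene');t=cam('top');w=cam('wrist')
p,R,st=tool(); tip=p+R[:,0]*11; print(p,tip)
def ann(c,x0,y0,x1,y1,k):
    a=cv2.convertScaleAbs(cv2.resize(c['pixels'][y0:y1,x0:x1],None,fx=k,fy=k,interpolation=cv2.INTER_CUBIC),alpha=1.5)
    for X,col in [(tip,(255,0,0)),(p,(255,0,255)),((486.5,190,68),(0,255,0)),((486.5,120,68),(0,255,0)),((533,186,68),(0,255,255)),((533,116,68),(0,255,255))]:
        u=(proj(c,[X])[0]-[x0,y0]+.5)*k; cv2.drawMarker(a,tuple(int(v) for v in u),col,cv2.MARKER_CROSS,12,1)
    return a
A=ann(s,310,120,410,220,4);B=ann(t,215,140,315,240,4)
cv2.imwrite('pics/m4.png',np.hstack([A,B])[:,:,::-1])
print('wrist tip/tcp',proj(w,[tip,p]))
E
```

```text
[533.77913311 149.63100987  65.71087754] [533.77771898 149.62979632  54.7108777 ]
wrist tip/tcp [[320.67655415 229.33970394]
 [320.70951492 235.3126835 ]]
```

View pics/m4.png

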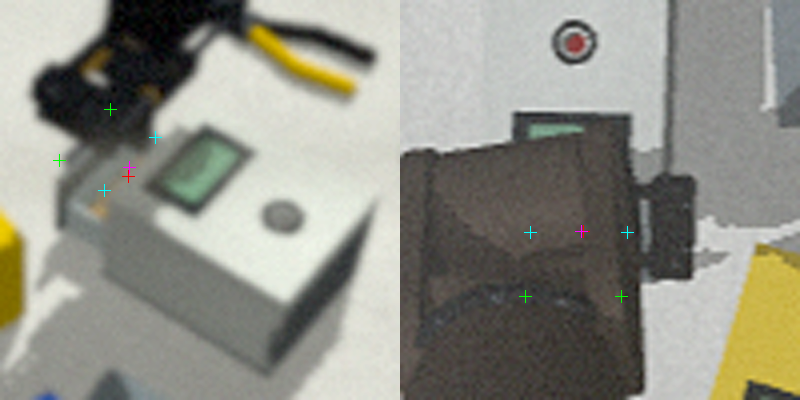

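```bash
python3 - <<'E'
from h import *
s=cam('scene')
f=lambda X:((proj(s,X)-[310,120]+.5)*4).round().tolist()
for x in (486,500,515,523,533): print(x,f([(x+11,92,76),(x+11,92,10),(x,118,68)]))
print('hole',f([(667,151,100)]),'tester top front R',f([(551,87,100)]),'back R',f([(711,85,100)]),'frontR bottom',f([(551,87,0)]))
E
python3 - <<'E'
import cv2
a=cv2.imread('pics/s0.png')[120:220,310:410]
b=cv2.imread('pics/m4.png')[:,:400]
cv2.imwrite('pics/m5.png',cv2.hconcat([cv2.convertScaleAbs(cv2.resize(a,None,fx=4,fy=4,interpolation=cv2.INTER_CUBIC),alpha=1.5),b]))
E
```

```text
486 [[49.0, 181.0], [48.0, 234.0], [58.0, 162.0]]
500 [[64.0, 190.0], [62.0, 243.0], [72.0, 170.0]]
515 [[79.0, 199.0], [77.0, 251.0], [87.0, 179.0]]
523 [[88.0, 204.0], [85.0, 256.0], [95.0, 183.0]]
533 [[98.0, 210.0], [95.0, 262.0], [106.0, 189.0]]
hole [[280.0, 218.0]] tester top front R [[103.0, 198.0]] back R [[284.0, 304.0]] frontR bottom [[98.0, 278.0]]
```

View pics/m5.png

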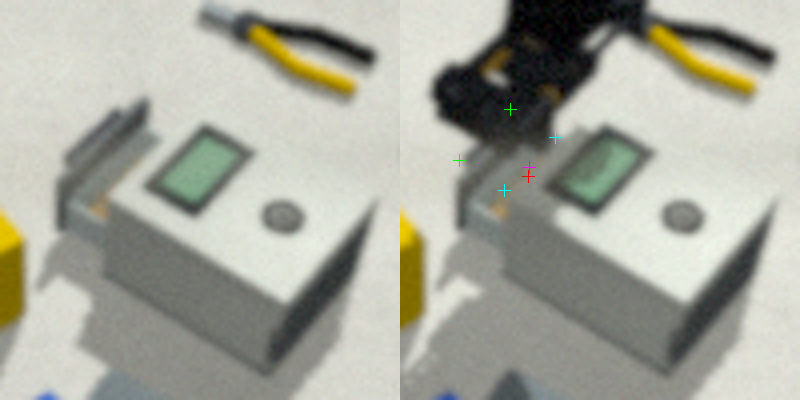

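```bash
python3 - <<'E'
from h import *
s=cam('scene');w=cam('wrist'); p,R,st=tool(); print(p,env.tip_extent,st['joints'].round(3),st['opening'])
f=lambda X:((proj(s,X)-[310,120]+.5)*4).round().tolist()
for z in (55,75,95,115,133): print(z,f([(534,150,z),(534,138,z),(534,162,z),(534,60,z),(534,240,z)]))
print('wrist cam',(-w['R'].T@w['t']).round(), w['R'].round(2).tolist())
a=cv2.resize(s['pixels'][115:190,310:385],None,fx=8,fy=8,interpolation=cv2.INTER_CUBIC)
cv2.imwrite('pics/m6.png',cv2.convertScaleAbs(a[:,:,::-1],alpha=2.2))
E
```

```text
[533.62979749 149.66063205  65.76876301] 11.0 [ 0.154  0.548  1.856 -0.     0.738  1.742] 0.003997594790333615
55 [[129.0, 176.0], [121.0, 185.0], [138.0, 167.0], [62.0, 246.0], [192.0, 110.0]]
75 [[131.0, 159.0], [122.0, 168.0], [139.0, 150.0], [63.0, 230.0], [194.0, 93.0]]
95 [[132.0, 142.0], [123.0, 151.0], [141.0, 133.0], [63.0, 214.0], [196.0, 76.0]]
115 [[134.0, 125.0], [125.0, 134.0], [143.0, 115.0], [64.0, 196.0], [198.0, 58.0]]
133 [[135.0, 108.0], [126.0, 118.0], [144.0, 99.0], [64.0, 180.0], [201.0, 41.0]]
wrist cam [602. 149. 262.] [[-0.02, -1.0, 0.0], [-0.97, 0.01, 0.25], [-0.25, 0.0, -0.97]]
```

View pics/m6.png

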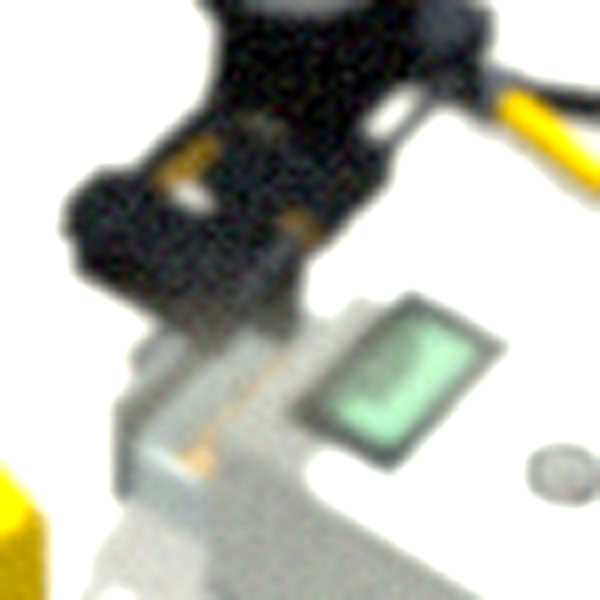

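The scene picture shows the drawer's panel corner at m6 (120,400), so it has not moved. The finger bottoms end at around (290,335), apparently above the panel, so the closed tips sit higher than I assumed. I back out upward and retreat, then check the real tip height in free space.

Request:
apply_moves --pt "1 -40 0 0 0" --pt "1 -30 0 0 0" --pt "1 0 -40 0 0" --pt "1 0 -40 0 0" --pt "1 0 -14 0 0" --pt "1 40 0 0 0" --pt "1 38 0 0 0" --pt "1 0 0 0 0" --pt "1 0 0 0 0"

```text
t: 6.35
eef_pos: [440.0, 151.2, 58.1]
tcp_rot: [-1.286, 1.57, -2.873]
ft_force: [-0.0, -1.0, -0.0]
opening: 0.004
```

```bash
python3 - <<'E'
from h import *
s=cam('scene');w=cam('wrist'); p,R,st=tool(); print(p,st['t'],st['ft_force'])
k=6;x0,y0,x1,y1=295,90,385,185
a=cv2.convertScaleAbs(cv2.resize(s['pixels'][y0:y1,x0:x1],None,fx=k,fy=k,interpolation=cv2.INTER_CUBIC),alpha=1.8)
for dz,col in ((-11,(255,0,0)),(8,(255,0,255)),(29,(0,200,0)),(67,(0,0,255))):
    u=(proj(s,[p+[0,0,dz]])[0]-[x0,y0]+.5)*k; cv2.drawMarker(a,tuple(int(v) for v in u),col,cv2.MARKER_CROSS,14,1)
    print(dz,proj(s,[p+[0,0,dz]]))
b=w['pixels'][:,210:430]
cv2.imwrite('pics/m7.png',np.hstack([a[:560],cv2.copyMakeBorder(b,0,160,0,0,cv2.BORDER_CONSTANT)])[:,:,::-1])
E
```

```text
[440.75858191 151.35916709  59.18543724] 6.45 [-0.67669169  0.15158374 -0.23446387]
-11 [[318.86612253 151.64229971]]
8 [[318.8853338  147.66749309]]
29 [[318.90711491 143.15504174]]
67 [[318.94806296 134.65450664]]
```

View pics/m7.png

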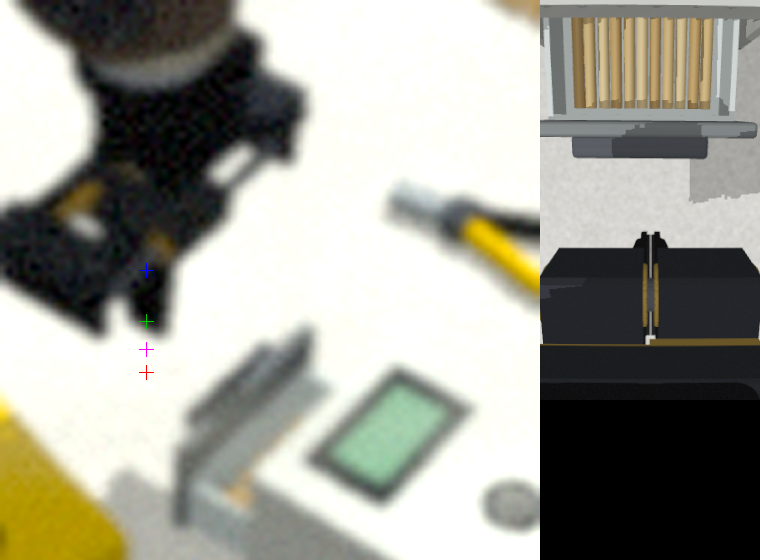

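The scene view shows the closed tips at about m7 (150,335), roughly 17–30 mm above where the reported pose puts them (red cross at (146,373)). The wrist view agrees, so the fingers passed over the panel. I go lower and push again.

Request:
apply_moves --pt "1 15 0 -2 0" --pt "1 10 0 0 0" --pt "1 0 15 0 0" --pt "1 0 10 0 0" --pt "1 0 6 0 0" --pt "1 0 6 0 0" --pt "1 0 6 0 0" --pt "1 0 6 0 0"

```text
t: 7.25
eef_pos: [488.7, 152.3, 32.9]
tcp_rot: [-1.217, 1.57, -2.804]
ft_force: [-2.9, -0.4, 2.5]
opening: 0.005
```

```bash
cat >> h.py <<'E'
def drawer(s):
    # where the rail/panel corner is, by diff to the first scene picture
    a=cv2.imread('pics/s0.png')[:,:,::-1].astype(int); d=np.abs(a-s['pixels']).max(2)
    return d
E
python3 - <<'E'
from h import *
s=cam('scene'); p,R,st=tool(); print(p,st['t'],st['ft_force'])
d=drawer(s); print((d[155:185,318:345:1]>40).sum(), )
for r in range(160,182,3): print(r,d[r,318:350:2])
E
```

```text
[489.88234173 152.34157025  32.93668054] 7.3 [-0.66718984 -0.34004601 -0.59233866]
93
160 [ 1  3  2  5 44 54 16  9  7 19 25 23  6  7  6  2]
163 [ 4  4  4 18 47 57 17 13 28 27 13  4  7  5  1  5]
166 [ 4  6  9 52 64 22 18 29 20  8 18 11  1  4  4  6]
169 [ 5  3 13 57 62 21 29 12 10 15  8  2  3  5  4  2]
172 [ 4  6 13 63 60 26 28 23 29 16  3  2  3  5  4  4]
175 [ 6  5  8 49 30 24  5  4 12 10  2  3  5  4  1  5]
178 [ 7  7 12 16 11 32  6  1  4  5  5  7  2  3  2  8]
181 [10 15 23  5  3  1  2  1  4  6  5  1  6  2  7  6]
```

Now there is a force of −2.9 N and the drawer's image has shifted, so it is moving. I push on to the stop.

Request:
apply_moves --pt "1 0 6 0 0" --pt "1 0 6 0 0" --pt "1 0 6 0 0" --pt "1 0 5 0 0" --pt "1 0 3 0 0"

```text
t: 7.8
eef_pos: [515.3, 151.9, 32.7]
tcp_rot: [0.509, 1.571, -1.078]
ft_force: [-3.0, -1.3, 0.5]
opening: 0.003
```

Request:
apply_moves --pt "1 0 2 0 0" --pt "1 0 2 0 0"

```text
t: 8.0
eef_pos: [518.8, 151.9, 32.7]
tcp_rot: [-0.986, 1.571, -2.573]
ft_force: [-1.7, -2.5, 1.0]
opening: 0.003
```

Request:
apply_moves --pt "1 0 1.5 0 0" --pt "1 0 1.5 0 0"

```text
t: 8.2
eef_pos: [521.7, 151.8, 32.7]
tcp_rot: [-0.932, 1.571, -2.519]
ft_force: [-1.6, -2.3, -0.6]
opening: 0.003
```

Request:
apply_moves --pt "1 0 1 0 0" --pt "1 0 1 0 0"

```text
t: 8.4
eef_pos: [521.8, 151.8, 32.7]
tcp_rot: [-1.443, 1.566, -3.03]
ft_force: [-13.7, -0.3, 8.8]
opening: 0.003
```

Request:
apply_moves --pt "1 0 1 0 0" --pt "1 0 1 0 0"

```text
t: 8.6
eef_pos: [521.7, 151.8, 32.7]
tcp_rot: [-1.452, 1.562, -3.039]
ft_force: [-22.4, 0.7, 16.1]
opening: -0.001
```

Request:
apply_moves --pt "1 0 1 0 0" --pt "1 0 0.5 0 0"

```text
t: 8.8
eef_pos: [521.7, 151.7, 32.7]
tcp_rot: [-1.452, 1.559, -3.038]
ft_force: [-27.3, 1.1, 19.1]
opening: 0.002
```

The force climbed to 27 N at x = 521.8, where I expected the stop (about 523), so the drawer is shut. I back off, lift and go over the pin with the gripper opening.

Request:
apply_moves --pt "1 0 -20 0 0" --pt "1 0 -30 0 0" --pt "1 0 -15 0 0" --pt "1 -45 0 0 0" --pt "1 -45 0 0 0" --pt "1 -45 0 0 0" --pt "1 -45 0 0 0" --pt "0 0 0 40 0" --pt "0 0 0 40 0" --pt "0 0 20 40 0"

```text
t: 9.8
eef_pos: [479.6, 31.8, 213.9]
tcp_rot: [1.576, 1.569, -0.009]
ft_force: [0.3, 0.5, 0.9]
opening: 0.198
```

Request:
apply_moves --pt "0 0 30 35 0" --pt "0 0 30 35 0" --pt "0 0 30 35 0" --pt "0 0 30 20 0" --pt "0 0 25 0 0" --pt "0 0 0 0 0"

```text
t: 10.4
eef_pos: [625.6, -95.7, 212.1]
tcp_rot: [1.496, 1.57, -0.092]
ft_force: [-0.8, -0.2, -0.9]
opening: 0.708
```

```bash
python3 - <<'E'
from h import *
s=cam('scene','s8.png');w=cam('wrist','w8.png'); p,R,st=tool(); print(p,R.round(3).tolist(),st['t'],st['opening'])
print(proj(w,[(638,-101,126),(638,-101,60)]))
hsv=cv2.cvtColor(w['pixels'],cv2.COLOR_RGB2HSV)
for n,lo,hi in (('blue',(105,120,40),(130,255,255)),('or',(3,150,60),(14,255,255))):
    m=cv2.inRange(hsv,lo,hi);k,l,q,c=cv2.connectedComponentsWithStats(m);i=1+np.argmax(q[1:,4]);print(n,q[i],c[i],onz(w,c[i],120).round(1),cv2.minAreaRect(cv2.findNonZero((l==i).astype(np.uint8))))
a=s['pixels'][110:260,250:440]; a=cv2.convertScaleAbs(cv2.resize(a,(507,400),interpolation=cv2.INTER_CUBIC),alpha=1.6)
cv2.imwrite('pics/m8.png',np.hstack([a,cv2.resize(w['pixels'],(290,181)) if 0 else cv2.copyMakeBorder(cv2.resize(w['pixels'],(290,181)),0,219,0,0,cv2.BORDER_CONSTANT)])[:,:,::-1])
E
```

```text
[623.16499551 -94.64329438 212.44558542] [[-0.0, 1.0, -0.016], [0.0, -0.016, -1.0], [-1.0, -0.0, -0.0]] 10.5 0.7853198215076663
[[327.67583624 182.96091743]
 [326.28132006 170.28301169]]
blue [312 161  29  37 814] [325.52948403 179.002457  ] [640.2 -99.4 120. ] ((325.9705810546875, 179.11764526367188), (27.163990020751953, 32.7423095703125), 14.03624439239502)
or [610 175  13   6  30] [616.46666667 177.66666667] [ 638.3 -346.8  120. ] ((615.9599609375, 177.7799835205078), (12.0208158493042, 4.666904926300049), 8.13010311126709)
```

View pics/m8.png

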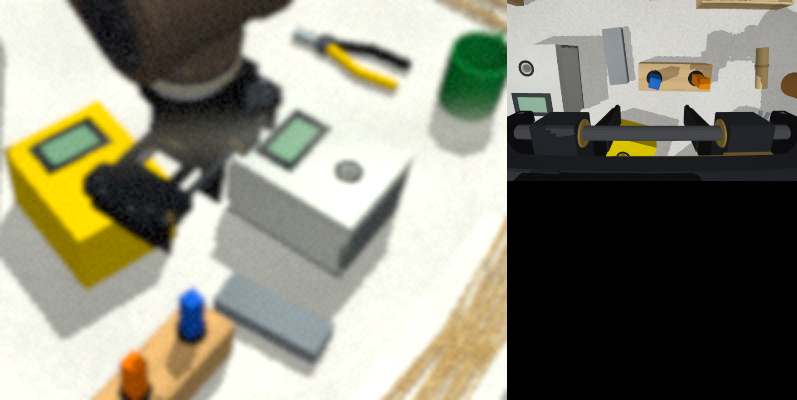

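In the scene view the drawer front is flush, with nothing sticking out left of (230,165). The fingertips at (170,245) and (215,200) again sit higher than reported. I triangulate the tips between the scene and wrist views.

```bash
python3 - <<'E'
from h import *
# masks for dark fingertips in wrist: find upper outline of dark pixels per column
s=cam('scene');w=cam('wrist'); p,R,st=tool(); print(p,st['opening'])
g=w['pixels'].max(2)
top=[int(np.argmax(g[200:260,u]<45))+200 if (g[200:260,u]<45).any() else 0 for u in range(640)]
print([(u,top[u]) for u in range(190,260,4)]); print([(u,top[u]) for u in range(380,450,4)])
sg=s['pixels'].max(2)
print('scene dark rows'); 
for v in range(176,212,2): 
    r=sg[v,300:345]; print(v,''.join('#' if x<40 else '+' if x<60 else '.' for x in r))
print(proj(s,[p,p+[0,0,-11],p+[0,40,-11],p+[0,-40,-11]]).round(1))
for us,uw in (((313.7,201.9),(402,234)),((330.6,185),(216,234))):
    X,e=two(s,us,w,uw); print(X.round(1),(X-p).round(1),e)
E
```

```text
[622.64177029 -94.34508455 213.00741606] 0.8743550123194457
[(190, 0), (194, 0), (198, 0), (202, 0), (206, 257), (210, 253), (214, 249), (218, 245), (222, 242), (226, 239), (230, 236), (234, 232), (238, 234), (242, 252), (246, 0), (250, 0), (254, 0), (258, 0)]
[(380, 0), (384, 0), (388, 0), (392, 0), (396, 0), (400, 235), (404, 232), (408, 233), (412, 239), (416, 240), (420, 243), (424, 247), (428, 251), (432, 254), (436, 258), (440, 0), (444, 0), (448, 0)]
scene dark rows
176 ######+.......###+.......+#######+...........
178 ###########+###+.......+#########............
180 ###############......++....+####+............
182 #################+++..........+#.............
184 ###################+.........................
186 ###################+.........................
188 ###################..........................
190 ############+####+...........................
192 ###########+++#+.............................
194 #############++..............................
196 ############+................................
198 .++#########+................................
200 ....+#######.................................
202 .......+####.................................
204 ..........++.................................
206 .............................................
208 .............................................
210 .............................................
[[317.8 197.9]
 [317.8 200.5]
 [327.3 190.2]
 [307.9 211.1]]
[ 637.9 -131.9  253. ] [ 15.3 -37.5  40. ] 2.4298355002107224
[613.6 -25.2 185.4] [ -9.   69.2 -27.6] 2.3989498885728175
```

```bash
python3 - <<'E'
from h import *
w=cam('wrist'); p,R,st=tool(); print(p,st['opening'],go((639,-100.5,213)))
hsv=cv2.cvtColor(w['pixels'],cv2.COLOR_RGB2HSV)
m=cv2.inRange(hsv,(105,120,40),(130,255,255)); ys,xs=np.nonzero(m); V=hsv[...,2][m>0].astype(np.float32)
_,lab,c=cv2.kmeans(V.reshape(-1,1),2,None,(3,20,.5),5,cv2.KMEANS_PP_CENTERS); print(c.ravel(),np.bincount(lab.ravel()))
for i in (0,1):
    k=np.zeros_like(m);k[ys[lab.ravel()==i],xs[lab.ravel()==i]]=1;k=cv2.morphologyEx(k,cv2.MORPH_OPEN,np.ones((3,3)))
    r=cv2.minAreaRect(cv2.findNonZero(k)); print(r, onz(w,r[0],126).round(1))
    b=np.array([onz(w,q,126)[:2] for q in cv2.boxPoints(r)]); print(np.degrees(np.arctan2(*(b-np.roll(b,1,0)).T[::-1])).round(),np.linalg.norm(b-np.roll(b,1,0),axis=1).round(1))
E
```

```text
[622.66411472 -94.35380349 213.21980783] 0.9145678015611431 [ 0.2 16.4  5.9]
[191.57037 108.47059] [540 272]
((325.91180419921875, 182.35296630859375), (23.768489837646484, 22.55581283569336), 14.03624439239502) [637.  -98.9 126. ]
[  75.  -15. -105.  166.] [19.3 18.4 19.1 18.5]
((328.4615783691406, 166.1923065185547), (25.298980712890625, 10.39415454864502), 11.309932708740234) [ 650.  -101.1  126. ]
[  78.  -12. -102.  169.] [20.3  8.3 20.1  8.3]
```

The blue top face measures 19 × 18.5 mm (expected 20 × 20), centred at about (637,−99), yaw −15°. I align with it and descend.

Request:
apply_moves --pt "0 0 15.5 5.5 0" --pt "0 0 0 0 7" --pt "0 0 0 0 7" --pt "0 35 0 0 0" --pt "0 35 0 0 0" --pt "0 30 0 0 0" --pt "0 15 0 0 0" --pt "0 0 0 0 0"

```text
t: 11.45
eef_pos: [637.3, -100.0, 96.2]
tcp_rot: [-1.547, 1.567, 2.906]
ft_force: [0.6, 0.3, 0.3]
opening: 0.999
```

```bash
python3 - <<'E'
from h import *
s=cam('scene');t=cam('top'); p,R,st=tool(); print(p,R.round(3).tolist(),st['t'],st['opening'],st['ft_force']); print(go((638,-100,56)))
sg=s['pixels']; B=cv2.inRange(cv2.cvtColor(sg,cv2.COLOR_RGB2HSV),(105,120,40),(130,255,255))
for v in range(196,250,2): 
    print(v,''.join('B' if b else '#' if x<40 else '+' if x<60 else '.' for x,b in zip(sg[v,285:355].max(1),B[v,285:355])))
zj=R[:,2]*47
print(proj(s,[p+[0,0,-11]+zj,p+[0,0,-11]-zj,p+[0,0,30]+zj,p+[0,0,30]-zj]).round(1))
E
```

```text
[ 638.78727528 -100.47306174   98.79241693] [[0.001, 0.966, -0.258], [-0.0, -0.258, -0.966], [-1.0, 0.001, 0.0]] 11.55 0.9996055774641541 [ 1.00736459 -0.20849058  0.36587919]
[42.8 -0.9 -0.3]
196 ....................+#################################################
198 ................+######++######++#########################+++########+
200 .............+#####+++.+++.++############################+++++###+....
202 ...++############++..+........+###############+++#######++...++.......
204 .##############++++..............##########+.....++#####+.............
206 #################.................#####+.......++++#####..............
208 ##################+.............+###+........++.+#######..............
210 +###################+........+###+........+.......#####+..............
212 ..+###################+..+####+........+...........+##+...............
214 ...+#######################+.........................+................
216 .....+###################+........+...................................
218 .......+##################+...+.......................................
220 ...
[... 478 characters left out ...]
.+BBBBBBBB..................+..........
234 ................................#BBBBBBBB+.....................++.....
236 ................................+##BBB###.........................++..
238 ..................................++##+...............................
240 ......................................................................
242 ......................................................................
244 ......................................................................
246 ......................................................................
248 ......................................................................
[[307.3 238.4]
 [334.5 220.1]
 [306.9 230.5]
 [335.1 211.9]]
```

The scene tips at (307,231) and (339,213) fit tips lying about 28 mm above the reported TCP. I go to reported z ≈ 47, which puts the tips at about 75, and close.

Request:
apply_moves --pt "0 20 -0.5 0 0" --pt "0 20 0 0 0" --pt "0 12 0 0 0" --pt "0 0 0 0 0" --pt "1 0 0 0 0" --pt "1 0 0 0 0" --pt "1 0 0 0 0" --pt "1 0 0 0 0" --pt "1 0 0 0 0" --pt "1 0 0 0 0"

```text
t: 12.55
eef_pos: [638.2, -100.4, 46.0]
tcp_rot: [1.361, 1.571, -0.471]
ft_force: [0.5, -0.6, 0.3]
opening: 0.555
```

Request:
apply_moves --pt "1 0 0 0 0" --pt "1 0 0 0 0" --pt "1 0 0 0 0" --pt "1 0 0 0 0" --pt "1 0 0 0 0" --pt "1 0 0 0 0"

```text
t: 13.15
eef_pos: [638.2, -100.5, 45.8]
tcp_rot: [0.144, 1.571, -1.687]
ft_force: [0.1, -0.2, 0.2]
opening: 0.212
```

```bash
cat >> h.py <<'E'
def blob(c,roi=(0,0,640,400),lo=(105,120,40),hi=(130,255,255)):
    m=cv2.inRange(cv2.cvtColor(c['pixels'],cv2.COLOR_RGB2HSV),lo,hi); k=np.zeros_like(m);x0,y0,x1,y1=roi;k[y0:y1,x0:x1]=m[y0:y1,x0:x1]
    n,l,q,ce=cv2.connectedComponentsWithStats(k)
    if n<2: return None
    i=1+np.argmax(q[1:,4]); return ce[i],q[i]
E
python3 - <<'E'
from h import *
s=cam('scene');w=cam('wrist'); p,R,st=tool(); print(p,R.round(3).tolist(),st['t'],st['opening'],st['opening']*95,st['ft_force'])
print(blob(s,(280,180,360,260)),blob(w))
E
```

```text
[ 638.1905779  -100.44650508   45.78640982] [[0.0, 0.966, -0.258], [-0.0, -0.258, -0.966], [-1.0, 0.0, 0.0]] 13.25 0.21309641626642478 20.244159545310353 [-0.26655676  0.59123641 -0.92863672]
(array([323.54054054, 231.75675676]), array([321, 228,   6,   8,  37], dtype=int32)) (array([320.11222445, 256.63326653]), array([ 295,  234,   52,   44, 1996], dtype=int32))
```

Opening is 20.2 mm, so the handle is gripped. Lifting and heading to the tester.

Request:
apply_moves --pt "1 -5 0 0 0" --pt "1 -20 0 0 0" --pt "1 -35 0 0 0" --pt "1 -40 0 0 0" --pt "1 -35 0 0 0" --pt "1 0 0 0 0"

```text
t: 13.85
eef_pos: [640.0, -100.9, 186.3]
tcp_rot: [1.564, 1.562, -0.267]
ft_force: [-0.3, 0.4, -1.0]
opening: 0.208
```

Request:
apply_moves --pt "1 0 -12 -34 0" --pt "1 0 -12 -34 0" --pt "1 0 -12 -34 0" --pt "1 0 -12 -34 0" --pt "1 0 -12 -34 0" --pt "1 0 -12 -34 0" --pt "1 0 -10 -33 0" --pt "1 0 0 0 0" --pt "1 0 0 0 0"

```text
t: 14.75
eef_pos: [619.6, 150.1, 180.3]
tcp_rot: [-0.85, 1.57, -2.68]
ft_force: [-0.2, -0.4, -0.1]
opening: 0.205
```

```bash
python3 - <<'E'
from h import *
s=cam('scene','s9.png');w=cam('wrist','w9.png'); p,R,st=tool(); print(p,R.round(3).tolist(),st['t'],st['opening']*95,st['ft_force'])
print('pin s',blob(s,(280,90,420,200)),'w',blob(w))
X=p+[0,0,50]; print('expected handle scene',proj(s,[(p[0],p[1],p[2]+50.2)]))
u=proj(w,[(667.5,151,100)])[0]; print('hole exp',u)
g=cv2.cvtColor(w['pixels'],cv2.COLOR_RGB2GRAY); x,y=u.astype(int); r=45
c=g[y-r:y+r,x-r:x+r]; m=(c<70).astype(np.uint8); n,l,q,ce=cv2.connectedComponentsWithStats(m)
for i in range(1,n):
    if q[i,4]>100: print(q[i],ce[i]+[x-r,y-r], onz(w,ce[i]+[x-r,y-r],100).round(1), onz(w,(q[i,0]+q[i,2]/2-.5+x-r,q[i,1]+q[i,3]/2-.5+y-r),100).round(1))
print(blob(w,(x-r,y-r,x+r,y+r),(0,110,60),(8,255,255)))
E
```

```text
[619.94956073 148.83160314 180.49542115] [[-0.001, 0.966, -0.258], [-0.0, -0.258, -0.966], [-1.0, -0.0, 0.001]] 14.85 19.689636546421028 [ 1.07913275 -0.86966531  0.65482451]
pin s (array([373.49180328, 138.36065574]), array([371, 132,   6,  14,  61], dtype=int32)) w (array([320.11259259, 256.28148148]), array([ 295,  233,   52,   45, 2025], dtype=int32))
expected handle scene [[370.85914552 135.95859758]]
hole exp [302.14411751 143.78546911]
[ 24  27  41  41 541] [301.07208872 144.75415896] [667. 152. 100.] [666.8 152.1 100. ]
[ 37  38  17  16 218] [301.77522936 143.47706422] [667.8 151.2 100. ] [667.7 151.  100. ]
(array([301.6459144 , 143.75486381]), array([293, 135,  18,  18, 257], dtype=int32))
```

The ring centre in the wrist view is at (666.9,152), against (667.5,151) from the top view, and the pin sits unchanged in the grip. I move over the hole with the tip about 10 mm above it and check.

Request:
apply_moves --pt "1 0 25 -8 0" --pt "1 0 20 -6.5 0" --pt "1 0 0 0 0" --pt "1 15 0 0 0" --pt "1 15 0 0 0" --pt "1 5 0 0 0" --pt "1 0 0 0 0" --pt "1 0 0 0 0"

```text
t: 15.65
eef_pos: [667.4, 151.9, 146.2]
tcp_rot: [1.71, 1.57, -0.122]
ft_force: [0.3, 0.6, -1.0]
opening: 0.208
```

```bash
python3 - <<'E'
from h import *
s=cam('scene');w=cam('wrist'); p,R,st=tool(); print(p,st['t'],st['opening']*95,st['ft_force'],'tip z',10+p[2]-45.8, go((667.2,151.3,p[2])))
k=7;x0,y0,x1,y1=335,125,420,205
a=cv2.convertScaleAbs(cv2.resize(s['pixels'][y0:y1,x0:x1],None,fx=k,fy=k,interpolation=cv2.INTER_CUBIC),alpha=1.7)
tip=np.array([p[0]-.2,p[1]+.4,p[2]-35.8])
for X,col in ((tip,(255,0,0)),((667,151.6,100),(0,160,0)),(tip+[0,0,50],(255,0,255)),(tip+[0,0,86],(255,255,0))):
    u=(proj(s,[X])[0]-[x0,y0]+.5)*k; cv2.drawMarker(a,tuple(int(v) for v in u),col,cv2.MARKER_TILTED_CROSS,10,1); print(u.round())
b=w['pixels'][150:300,240:400]; b=cv2.resize(b,(200,188))
cv2.imwrite('pics/m10.png',np.hstack([a,cv2.copyMakeBorder(b,0,a.shape[0]-188,0,0,cv2.BORDER_CONSTANT)])[:,:,::-1])
E
```

```text
[667.48440049 152.09816816 146.50536987] 15.75 19.822576514520808 [-0.13820396  0.19354229 -1.27335855] tip z 110.70536986934526 [-0.  -0.1  0.8]
[321. 328.]
[316. 345.]
[338. 249.]
[351. 189.]
```

View pics/m10.png

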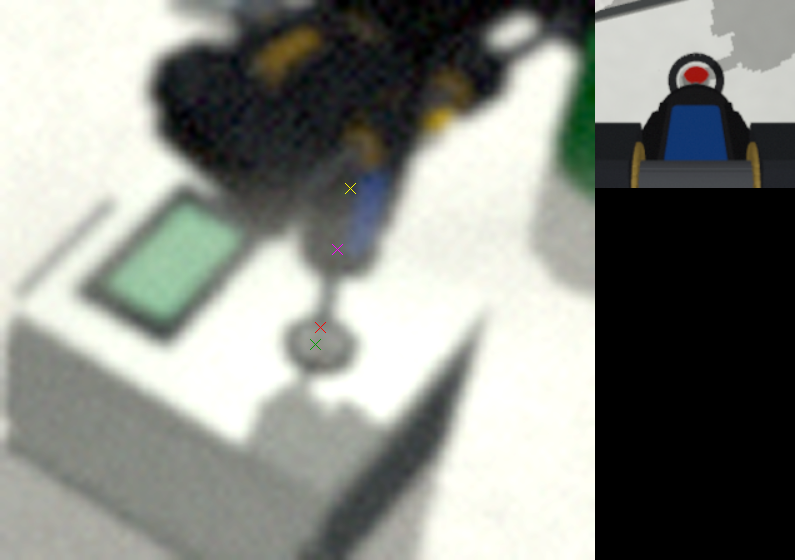

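The shank ends just above the ring: shank at (328,295), ring centre at (321,344), on the line predicted to within about 2 mm. In the wrist view the ring (695,80) lines up with the handle (697). Inserting.

Request:
apply_moves --pt "1 5 0.7 0 0" --pt "1 4 0 0 0" --pt "1 4 0 0 0" --pt "1 3 0 0 0" --pt "1 0 0 0 0"

```text
t: 16.25
eef_pos: [667.7, 151.9, 129.2]
tcp_rot: [-1.073, 1.57, -2.905]
ft_force: [0.4, -0.1, -0.2]
opening: 0.214
```

Request:
apply_moves --pt "1 4 0 0 0" --pt "1 4 0 0 0" --pt "1 3 0 0 0" --pt "1 0 0 0 0"

```text
t: 16.65
eef_pos: [667.7, 151.9, 118.2]
tcp_rot: [-1.105, 1.57, -2.936]
ft_force: [-1.1, -0.1, -0.4]
opening: 0.211
```

The tip is at about z = 82, inside the hole with no side force. Now down to the button in small steps.

Request:
apply_moves --pt "1 2 0 0 0" --pt "1 2 0 0 0" --pt "1 1 0 0 0" --pt "1 0 0 0 0"

```text
t: 17.05
eef_pos: [667.9, 151.9, 113.7]
tcp_rot: [-0.574, 1.571, -2.406]
ft_force: [-0.1, -0.2, -0.9]
opening: 0.207
```

Request:
apply_moves --pt "1 1 0 0 0" --pt "1 1 0 0 0" --pt "1 1 0 0 0" --pt "1 0 0 0 0"

```text
t: 17.45
eef_pos: [668.0, 151.9, 110.9]
tcp_rot: [1.743, 1.57, -0.088]
ft_force: [-0.4, -0.1, 1.9]
opening: 0.21
```

Request:
apply_moves --pt "1 1 0 0 0" --pt "1 1 0 0 0" --pt "1 0 0 0 0"

```text
t: 17.75
eef_pos: [668.1, 151.9, 108.9]
tcp_rot: [1.672, 1.57, -0.159]
ft_force: [-0.1, 0.8, 3.9]
opening: 0.208
```

Request:
apply_moves --pt "1 1 0 0 0" --pt "1 1 0 0 0" --pt "1 0 0 0 0"

```text
t: 18.05
eef_pos: [668.0, 151.9, 106.8]
tcp_rot: [1.589, 1.571, -0.242]
ft_force: [-0.6, 0.3, 5.2]
opening: 0.208
```

Request:
apply_moves --pt "1 0.7 0 0 0" --pt "1 0 0 0 0"

```text
t: 18.25
eef_pos: [668.1, 152.0, 106.6]
tcp_rot: [1.806, 1.57, -0.026]
ft_force: [-1.0, 0.7, 5.9]
opening: 0.209
```

Request:
apply_moves --pt "1 0.7 0 0 0" --pt "1 0 0 0 0"

```text
t: 18.45
eef_pos: [668.1, 151.9, 106.4]
tcp_rot: [1.827, 1.57, -0.004]
ft_force: [-2.6, -0.7, 10.8]
opening: 0.21
```

The hard stop is at about 106.5, with force now above 6 N. A little more for margin, then check that it holds steady.

Request:
apply_moves --pt "1 0.4 0 0 0" --pt "1 0 0 0 0" --pt "1 0 0 0 0" --pt "1 0 0 0 0" --pt "1 0 0 0 0"

```text
t: 18.95
eef_pos: [668.2, 151.9, 106.3]
tcp_rot: [1.842, 1.57, 0.011]
ft_force: [-2.7, -0.8, 12.6]
opening: 0.208
```

Request:
apply_moves --pt "1 0 0 0 0" --pt "1 0 0 0 0" --pt "1 0 0 0 0" --pt "1 0 0 0 0" --pt "1 0 0 0 0" --pt "1 0 0 0 0" --pt "1 0 0 0 0" --pt "1 0 0 0 0"

```text
t: 19.75
eef_pos: [668.2, 151.9, 106.3]
tcp_rot: [1.866, 1.57, 0.034]
ft_force: [-3.9, -0.8, 12.9]
opening: 0.207
```

```bash
python3 - <<'E'
from h import *
s=cam('scene','s11.png');w=cam('wrist'); p,R,st=tool(); print(p,R.round(3).tolist(),st['t'],st['opening']*95,st['ft_force'],st['moment'])
print('handle wrist',blob(w),'tamper',blob(s,(280,225,325,275),(3,150,60),(14,255,255)))
d=drawer(s); a=s['pixels']; f=proj(s,[(544,92,76),(544,92,10),(497,92,76)]); print(f)
v=178; print('row178',a[v,315:345].max(1)); v=172; print('row172',a[v,315:345].max(1))
E
```

```text
[668.16704556 151.94349066 106.36377681] [[0.001, 0.966, -0.258], [0.0, -0.258, -0.966], [-1.0, 0.001, -0.0]] 19.85 19.770675226431326 [-2.70269129 -0.25653805 12.62916337] [-0.10826101  0.79766035  0.00086037]
handle wrist (array([320.12393377, 256.65429002]), array([ 295,  234,   52,   44, 1993], dtype=int32)) tamper (array([300.12, 251.16]), array([295, 242,  11,  18, 125], dtype=int32))
[[334.04509318 171.91640993]
 [333.29143749 185.02017478]
 [321.79721799 164.86630727]]
row178 [155 152 152 154 154 154 153 154 153 151 153 153 153 153 154 153 151 153
 148 134 107  83  78  80  80  78  78  77  82  81]
row172 [153 150 152 151 152 148 150 150 146 148 147 152 151 149 147 147 148 150
 146 141 124  97  85  83  86  93 105 117 129 143]
```

```bash
python3 -c "
from h import *
print(env.job_done())"
```

```text
the job is handed in; nothing more can be done
None
```

I shut the drawer first. Then I took the blue pin out of the block, put its tip through the hole and pressed the red button down to its stop. I handed the job in with the gripper still holding the pin and keeping the button down, at about 20 s of the 56 s allowed.

**Last checks**
- **Drawer:** the push met a hard stop at x = 521.8 mm (about 523 expected) and reached 27 N. In the last scene picture its edge is where a shut drawer's should be, readable only to about 4 mm.
- **Button:** force began as the tip neared the button's top. The stop came at reported z of about 106.5 (106.8 expected for fully down). The upward force held at about 12.6–12.9 N for the last second or so; 6 N is needed.
- **Pin:** the grip opening is 19.8 mm on the 20 mm handle. The tool points straight down, and the handle has not moved in the wrist view since the grasp, so it is not slipping. There is a small side force of 3–4 N.
- **Tamper:** it is where it started. I did not measure the other objects again, and no contact with them showed.

**What failed or disagreed:** my first drawer push passed over the panel without touching it. The pictures put the fingertips about 28 mm above the reported TCP, not 11 mm ahead of it as the text says; I did not find out why. I allowed for this in the second push and the grasp. The insertion depth was worked out from where the pin stood in the block, so it does not depend on it.

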